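# Hang the punch-die tools on the sloped rest and close the keeper

### The arm

A 7-joint arm with a two-finger parallel gripper is mounted at the origin on the work surface. World frame = base frame: x ahead of the robot, y to its left, z up, the work surface at z = 0. Lengths are in m, angles in rad, forces in N, time in s.
With the tool pointing down it reaches from about 0.35 to 0.9 m from the base axis. Payload 8.1 kg.
Tool frame: the origin (TCP) lies between the finger pads; the fingertips stand ahead of it and the grasp point (between the pads) is the TCP (arm.nose_length is the z of the fingertips in the tool frame, in m); z points along the fingers, y is the line along which they close (so a half turn about z gives the same grasp; the last joint's range is limited). The gripper opens to 92 mm and grips with 3 to 60 N. Pads are 19 mm wide; open, the fingers measure 130 mm over their backs; the gripper's body (75 mm by 190 mm) begins 47 mm behind the grasp point.
Start: joints at [1.234, 0.434, 0.025, 1.573, -0.012, 1.134, -0.075], TCP at [0.145, -0.608, 0.246] pointing down, gripper open.
Joint ranges: [-2.62, 2.62], [-0.44, 2.09], [-1.27, 1.32], [0.08, 2.57], [-1.32, 4.46], [0.12, 2], [-2.74, 2.74]. Speed limits (rad/s): [2.22, 2.22, 3.01, 3.01, 3.14, 3.14, 3.14].

### API

Orientations are given as a rotation vector (axis times angle).
In Python, from cell import sensors, optics, arm gives the robot as it stands.
- The arm moves only by the tool arm_command, never from a script. Its argument "deltas" is one flat list of numbers, 7 for each row, row after row: the turn, a rotation vector about the world's x, y, z as a fraction of full scale, then the shift along the world's x, y, z as a fraction of full scale, then the finger opening in mm, from 0 to 91.8. In form: [wx, wy, wz, dx, dy, dz, fingers, wx, wy, wz, dx, dy, dz, fingers, ...]. A call has 1 to 20 rows; each row is the pose to reach, as a shift and turn from the pose commanded when the call began; what a row does not reach only later rows make up. Full scale, the value 1, is 1 m for a shift and 90 degrees for a turn. A row lasts 1/10 s, in which the tool goes at most 50 mm and 8.59 degrees, less where a joint would pass 70% of its speed; a pose out of reach is approached as far as the arm can. A call with a number of a shift or a turn outside -1 to 1 is refused whole. A call with a gripper value outside its range is refused whole. The fingers move at their own pace and stop on an object; "force" is the grip in N (left out, the last holds). Time passes only in rows, so rows that repeat a pose let the fingers close. It gives the time, the measured TCP pose, the force, the opening and the grip force at its end, in the units of the state.
- sensors.observe(): the state, without advancing time (a new reading comes with each control period).
- optics.get_image(name): name is "scene" or "top" or "wrist"; returns the picture (480x640x3 uint8, blue, green, red); there is no depth.
- optics.calibration(name): a dict with "camera_matrix" (3x3 intrinsics, pixels), "D" ([k1, k2, p1, p2, k3] as OpenCV has them; the pictures are not rectified), "rvec" (rotation vector, rad) and "tvec" (3), from world to camera coordinates, as OpenCV has them. Camera axes: x right, y down, z forward; pixel columns grow to the right and rows downward; lengths in m; the calibration is good to about 2 mm. A picture is of the moment at which its call begins: read the wrist's pose just before it. calibration takes no time and is no camera call; for the wrist camera it gives the pose at the moment of the call.
- arm.sign_off(): hands the job in; it is judged then, once.
The state is a dict: "clock": time; "joints": joint angles; "dq": joint speeds; "joint_efforts": joint torques, N m; "position": TCP position; "ee_rot": TCP orientation; "force": force on the tool from outside, world axes, zero at the start; "ft_torque": the same for the moment, N m; "width": opening from 0.0 (shut) to 1.0 (fully open); "gripper_force": force on a finger pad.
Only numpy, scipy, OpenCV 4.12 (cv2) and the standard library are available. Lean on these libraries where they do the work, as an engineer would, in place of code of your own. Each camera call takes 0.05 s, during which the arm holds its last target. There are 200 camera calls.

### The job

Hang the red-handled die lever by its eye on the red peg of the sloped tool rest and the blue-handled comb gauge on the blue peg, eyes pushed fully down against the board and handles hanging straight down the slope. When both hang there, released, swing the brass keeper down over the peg tips until it rests in its catches. Leave the black spare tool hanging on the grey peg and do not push anything else on the bench about.

Things in the scene. Friction and masses are not known exactly. Their poses are not given: they have to be found in the camera images.
- lever: Die lever: red handle, steel eye at one end, small steel T-shaped tip (to x = -65 mm) at the other. Origin under the handle's middle, on the flat underside; own x runs from handle to eye, z out of the upper face. Handle 84 mm long (x -42 to +42), 22 wide, 16 thick. Starts lying flat, face up. About 0.12 kg, centre of mass within 15 mm of the origin.
- lever_eye (a point): Centre of the red lever's eye: steel ring with a 24 mm hole, 40 mm outside, 6 mm thick, its underside level with the handle's. The hole's centre is at x = +75 mm of the tool, this point 3 mm above the underside; a neck 16 mm wide joins ring and handle.
- gauge: Comb gauge: blue handle, steel eye at one end, 36 mm wide aluminium comb (to x = -65 mm) at the other. Origin under the handle's middle, on the flat underside; own x runs from handle to eye, z out of the upper face. Handle 84 mm long (x -42 to +42), 22 wide, 16 thick. Starts lying flat, face up. About 0.12 kg, centre of mass within 15 mm of the origin.
- gauge_eye (a point): Centre of the blue gauge's eye: steel ring with a 24 mm hole, 40 mm outside, 6 mm thick, its underside level with the handle's. The hole's centre is at x = +75 mm of the tool, this point 3 mm above the underside; a neck 16 mm wide joins ring and handle.
- stand: Fixed sloped tool rest: plywood board 290 mm wide (y), 235 mm up the slope, at 0.55 rad (31.5 deg) to the bench. Origin on the bench under its middle; own x level, z up, only yaw varies. Face from own (-100, y, 20) mm, low edge, to (100, y, 143), high edge. Up the slope = own (0.853, 0, 0.523); out of the face = own (-0.523, 0, 0.853).
- peg_red: Red peg, 10 mm thick, 28 mm long, square to the board's face; red patch above it. Origin: the peg's root, on its axis at the face. Axes as stand (z vertical, not along the peg). The three pegs stand in a row 165 mm up the slope from the low edge, at stand y = -80, 0 and 80 mm; which colour is where varies.
- peg_blue: Blue peg, otherwise as the red one; same origin and axes; blue patch above it.
- peg_grey: Grey peg, otherwise as the red one; same origin and axes; it already carries the spare tool.
- spare: Black-handled spare tool hanging on the grey peg, same shape and size as the red lever; must stay there. Origin at the centre of its eye, at the board's face. Axes as stand (own x level, z vertical).
- keeper (a joint): Angle q of the keeper, rad: U-shaped brass bail of 10 mm round bar, two 70 mm arms and a 260 mm crossbar along the stand's y. 0 = closed (stop): arms parallel to the board pointing down the slope, in two black catches 30 mm high, crossbar over the peg tips. Grows as it opens: 1.57 straight out of the face, 2.12 straight up, 2.5 stop. Stiff hinge (0.07 N m), stays where left.
- keeper_bar (a point): Middle of the keeper's crossbar, on its axis. The hinge axis is at stand own (82, y, 174) mm: 235 mm up the slope, 36 mm out of the face, held by lugs at y = +-130 mm. The bar lies from the hinge 70 mm x cos q down the slope and 70 mm x sin q out of the face. Pushed with shut fingers (1 to 2 N) it goes first down the slope, then down towards the board.
- glue: Glue bottle, 38 mm wide, 75 mm high, about 85 mm to one side of the red lever. Bystander. Origin under its middle.
- stamp: Rubber stamp with a wooden knob, 50 x 30 mm, 63 mm high, about 85 mm to one side of the blue gauge. Bystander. Origin under its middle.
- mug: Blue mug, 76 mm wide and 90 mm high, handle to its own +y. Bystander. Origin under its middle.
- tape: Yellow tape roll lying flat, 90 mm across, 19 mm high. Bystander. Origin under its middle.
- stapler: Blue and black stapler, 140 mm long (own x), 36 mm wide, 62 mm high. Bystander. Origin under its middle.

How it is judged:
By the outcome, as a careful person would: the job done as asked, in the order asked, and still so for the second after the job is handed in, with the robot touching nothing.
It also fails if it takes over 72 s, if anything falls off the work surface, if the arm or the gripper's body presses on something with over 40 N, if the wrist force passes 120 N, or if a joint passes its speed limit or range.

## Working session

There is one attempt and no reset: what is moved stays moved. The work goes in short steps, Python scripts to look and compute and a tool call to move; the robot and the scene stay as the last step left them, time stands still between calls to the robot, and variables do not carry over. Pictures are saved under pics/ and viewed, at most 10 in all, crops included, and the job is handed in when it is done.

Besides the shell and the picture viewer there is one more tool, called after "Emit:" as name(argument=value, ...) on one line, values as JSON. arm_command: Moves the arm, as the interface text tells. Its arguments: {"type":"object","properties":{"deltas":{"type":"array","items":{"type":"number"}},"force":{"type":"number"}},"required":["deltas"]}

```bash
mkdir -p pics; python3 - <<'E'
from cell import sensors, optics, arm
import cv2
s=sensors.observe(); print({k:(v if not hasattr(v,'round') else v) for k,v in s.items()}); print(arm.nose_length)
for n in ("scene","top"):
    cv2.imwrite(f"pics/{n}0.png",optics.get_image(n)); print(n,optics.calibration(n))
E
```

```text
{'clock': 0.0, 'joints': array([ 1.23441609,  0.43521108,  0.0249573 ,  1.57409558, -0.01157934,
        1.13400414, -0.07507678]), 'dq': array([-4.58728831e-05, -9.65924977e-04, -1.49113430e-03,  1.79624533e-03,
       -1.03218286e-03,  1.45787149e-03, -3.98936085e-04]), 'joint_efforts': array([-6.02214586e-04, -6.67842150e+01,  9.84725095e-01, -3.14446664e+01,
       -6.05472014e-02,  4.27279668e-02,  1.57127165e-04]), 'position': array([ 0.14462226, -0.60753982,  0.24495276]), 'ee_rot': array([-3.11863234e+00, -3.66169393e-01,  5.27784540e-04]), 'force': array([ 0.22297687,  0.08365778, -1.00421158]), 'ft_torque': array([-0.01745699, -0.01546154,  0.0642582 ]), 'gripper_force': 0.0, 'width': 0.9998113828069846}
0.019
scene {'camera_matrix': array([[534.83868315,   0.        , 317.6131831 ],
       [  0.        , 534.83868315, 240.06542477],
       [  0.        ,   0.        ,   1.        ]]), 'D': array([-0.10361882,  0.        ,  0.        ,  0.        ,  0.        ]), 'rvec': array([ 2.20281652,  0.86302114, -0.34946588]), 'tvec': array([-0.31066807, -0.22679746,  1.45394967])}
top {'camera_matrix': array([[465.64510086,   0.        , 315.28279576],
       [  0.        , 465.64510086, 232.04215449],
       [  0.        ,   0.        ,   1.        ]]), 'D': array([-0.03601444,  0.        ,  0.        ,  0.        ,  0.        ]), 'rvec': array([ 2.11756876, -2.13881306,  0.19065177]), 'tvec': array([-0.08026678,  0.54449136,  0.93996359])}
```

View pics/top0.png

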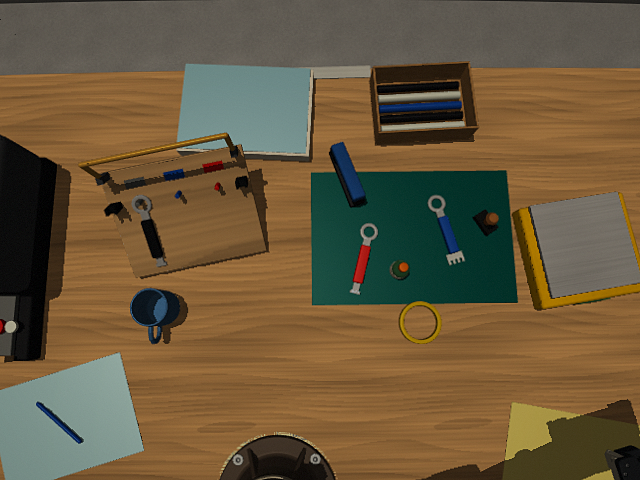

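View pics/scene0.png

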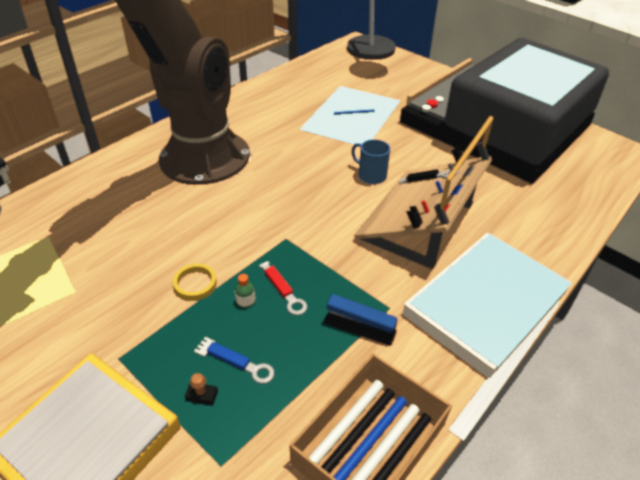

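The top picture has robot forward up and left as left. The lever lies around (364,255), with the eye at (369,233). The gauge is around (447,232), with the eye at (437,204). The stand is at about (190,205), with the keeper raised. I'll enlarge both areas.

```bash
python3 - <<'E'
import cv2
i=cv2.imread("pics/top0.png")
cv2.imwrite("pics/c1.png",cv2.resize(i[185:305,335:505],None,fx=4.5,fy=4.5,interpolation=cv2.INTER_CUBIC))
cv2.imwrite("pics/c2.png",cv2.resize(i[130:280,75:275],None,fx=4,fy=4,interpolation=cv2.INTER_CUBIC))
E
```

```text
(no output)
```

View pics/c1.png

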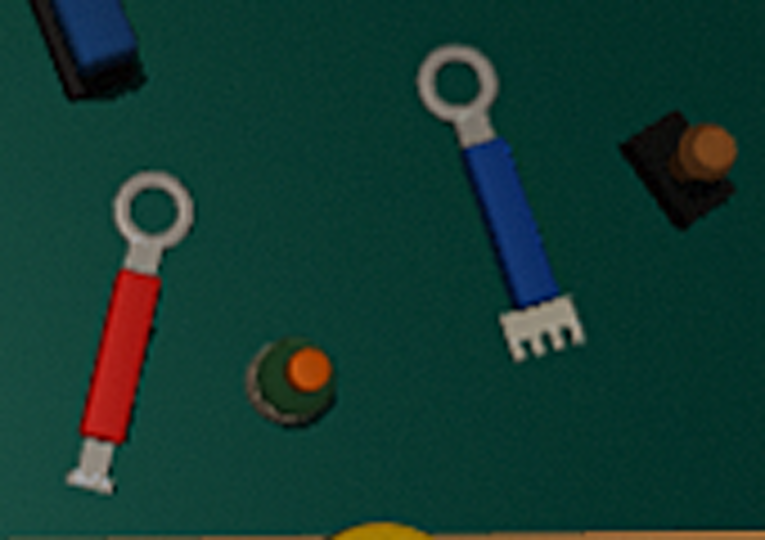

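View pics/c2.png

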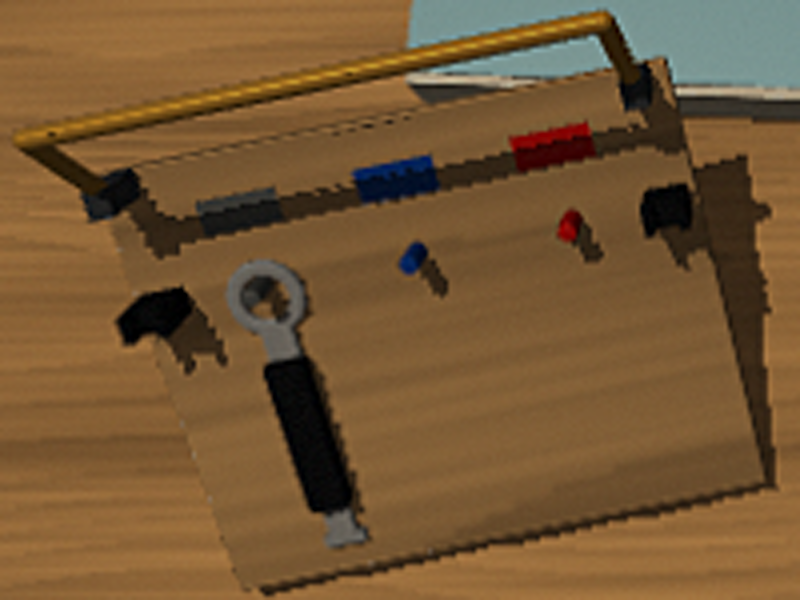

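Crop 1 shows the lever eye at crop (153,210) with its handle centre at (121,356), and the gauge eye at (458,84) with its handle centre at (510,222). Crop 2 shows the stand's low corners at (250,590) and (773,487) and its high corner at (665,60). The pegs are at (413,258) for blue and (570,226) for red, and the keeper bar ends are at (18,138) and (607,18).

```bash
cat > h.py <<'E'
import numpy as np, cv2
from scipy.optimize import least_squares
from scipy.spatial.transform import Rotation as R
def ray(c,px):
    n=cv2.undistortPoints(np.float64([[px]]),c["camera_matrix"],c["D"])[0,0]
    M=cv2.Rodrigues(c["rvec"])[0]; return -M.T@c["tvec"], M.T@np.r_[n,1]
def atz(c,px,z):
    o,d=ray(c,px); return o+d*(z-o[2])/d[2]
def proj(c,p): return cv2.projectPoints(np.float64(p).reshape(-1,3),c["rvec"],c["tvec"],c["camera_matrix"],c["D"])[0][:,0]
UP=np.array([.853,0,.523]);OUT=np.array([-.523,0,.853]);LOW=np.array([-.1,0,.02])
def stw(s,p): return R.from_euler('z',s[2]).apply(p)+[s[0],s[1],0]
E
python3 - <<'E'
from cell import optics
from h import *
c=optics.calibration("top")
A=lambda u,v:((u+.5)/4.5-.5+335,(v+.5)/4.5-.5+185)
B=lambda u,v:((u+.5)/4-.5+75,(v+.5)/4-.5+130)
print("cam",ray(c,(315,232))[0])
for n,e,h in(("lever",(153,210),(121,356)),("gauge",(458,84),(510,222))):
    E=atz(c,A(*e),.004);H=atz(c,A(*h),.015);d=E-H
    print(n,E,H,np.hypot(*d[:2]),np.arctan2(d[1],d[0]))
for n,u,v in(("glue",310,368),("stamp",708,150)): print(n,atz(c,A(u,v),.07 if n=="glue" else .06))
P=np.array([[-.1,.145,.02],[-.1,-.145,.02],[.1,-.145,.143],LOW+.165*UP+.014*OUT,LOW+.165*UP+.014*OUT+[0,-.08,0],LOW+.165*UP+.006*OUT+[0,.08,0]])
px=np.array([B(*q) for q in((250,587),(773,485),(665,62),(414,258),(571,227),(267,297))])
r=least_squares(lambda s:(proj(c,stw(s,P))-px).ravel(),[.6,.35,.2],loss='soft_l1')
s=r.x;print("stand",s);print(np.round(proj(c,stw(s,P))-px,1).tolist())
np.save("stand.npy",s)
hb=lambda q:np.array([.082,0,.174])-UP*.07*np.cos(q)+OUT*.07*np.sin(q)
kb=np.array([B(18,138),B(607,18)])
k=least_squares(lambda q:(proj(c,stw(s,np.array([hb(q[0])+[0,.13,0],hb(q[0])-[0,.13,0]])))-kb).ravel(),[2.1])
print("q",k.x,k.fun)
for y,n in((-.08,"red"),(0,"blue"),(.08,"grey")): print(n,stw(s,LOW+.165*UP+[0,y,0]),"tip",stw(s,LOW+.165*UP+.028*OUT+[0,y,0]))
print("mug",atz(c,(155,308),.09))
E
```

```text
cam [ 0.36826548 -0.08450055  1.0216092 ]
lever [ 0.55225189 -0.20426857  0.004     ] [ 0.47884312 -0.18537701  0.015     ] 0.07580064965944987 -0.25188185668131147
gauge [ 0.61477362 -0.35902245  0.004     ] [ 0.54254791 -0.37768347  0.015     ] 0.07459750745449863 0.2528414907254592
glue [ 0.46638371 -0.26598484  0.07      ]
stamp [ 0.56823823 -0.46061332  0.06      ]
stand [0.57677973 0.18068296 0.21066964]
[[-0.8, 3.1], [-0.2, -0.5], [0.4, -0.5], [0.6, 0.9], [0.4, 0.1], [-0.8, -1.5]]
q [2.16846525] [ 2.02432036  0.60274838 -0.71351626 -0.70523186]
red [0.63335309 0.11097206 0.106295  ] tip [0.61903285 0.10790978 0.130179  ]
blue [0.6166239  0.18920335 0.106295  ] tip [0.60230367 0.18614107 0.130179  ]
grey [0.59989472 0.26743463 0.106295  ] tip [0.58557449 0.26437236 0.130179  ]
mug [0.38617205 0.23408828 0.09      ]
```

```bash
cat >> h.py <<'E'
def rot(yaw,th): # tool down, x at yaw, leaning back by th (approach leans to +x)
    return R.from_euler('z',yaw)*R.from_euler('y',-th)*R.from_euler('x',np.pi)
def go(pos,Rt,cur=None):
    from cell import sensors
    s=sensors.observe(); p,Rc=(s["position"],R.from_rotvec(s["ee_rot"])) if cur is None else cur
    w=(Rt*Rc.inv()).as_rotvec(); d=np.array(pos)-p
    print("turn",np.round(w/(np.pi/2),4).tolist(),"shift",np.round(d,4).tolist(),"rows",max(np.degrees(np.linalg.norm(w))/8.59,np.linalg.norm(d)/.05).round(1))
    return np.array(pos),Rt
E
python3 - <<'E'
from h import *
y=-.252;u=np.array([np.cos(y),np.sin(y),0])
g=np.array([.4793,-.1855,.024])-.02*u; Rt=rot(y,.35)
a=np.array([np.sin(.35)*u[0],np.sin(.35)*u[1],-np.cos(.35)])
c=go(g-.13*a,Rt); go(g,Rt,c); print(g,a)
E
```

```text
turn [-0.0029, -0.2251, -0.3062] shift [0.2721, 0.4382, -0.0989] rows 10.5
turn [0.0, 0.0, 0.0] shift [0.0432, -0.0111, -0.1221] rows 2.6
[ 0.45993169 -0.18051317  0.024     ] [ 0.33206761 -0.08549858 -0.93937271]
```

Emit:
arm_command(deltas=[-0.003,-0.225,-0.306,0.272,0.438,-0.099,70,-0.003,-0.225,-0.306,0.272,0.438,-0.099,70,-0.003,-0.225,-0.306,0.272,0.438,-0.099,70,-0.003,-0.225,-0.306,0.272,0.438,-0.099,70,-0.003,-0.225,-0.306,0.272,0.438,-0.099,70,-0.003,-0.225,-0.306,0.272,0.438,-0.099,70,-0.003,-0.225,-0.306,0.272,0.438,-0.099,70,-0.003,-0.225,-0.306,0.272,0.438,-0.099,70,-0.003,-0.225,-0.306,0.272,0.438,-0.099,70,-0.003,-0.225,-0.306,0.272,0.438,-0.099,70,-0.003,-0.225,-0.306,0.272,0.438,-0.099,70,-0.003,-0.225,-0.306,0.272,0.438,-0.099,70,-0.003,-0.225,-0.306,0.272,0.438,-0.099,70,-0.003,-0.225,-0.306,0.272,0.438,-0.099,70], force=25)

```text
clock: 1.5
position: [0.4161, -0.1708, 0.1467]
ee_rot: [3.025, -0.384, 0.534]
force: [-0.4, 0.1, -0.5]
width: 0.763
gripper_force: 0.0
```

```bash
python3 - <<'E'
from h import *
from cell import optics
c=optics.calibration("wrist")
i=optics.get_image("wrist"); 
y=-.252;u=np.array([np.cos(y),np.sin(y),0])
o=np.array([.4793,-.1855,.016])
print(c["camera_matrix"][0,0],ray(c,(320,240)))
print(proj(c,[o,o-.02*u,o+.075*u-[0,0,.01],[.466,-.266,.075]]).round())
cv2.imwrite("pics/w1.png",i)
g=np.array([.4793,-.1855,.024])-.02*u; go(g,rot(y,.35))
E
```

```text
349.6906821318996 (array([ 0.44469541, -0.17860197,  0.30435988]), array([ 0.03269546, -0.00612822, -0.99950225]))
[[318. 209.]
 [318. 233.]
 [318. 124.]
 [441. 187.]]
turn [0.001, -0.0005, 0.0017] shift [0.044, -0.0091, -0.1227] rows 2.6
```

View pics/w1.png

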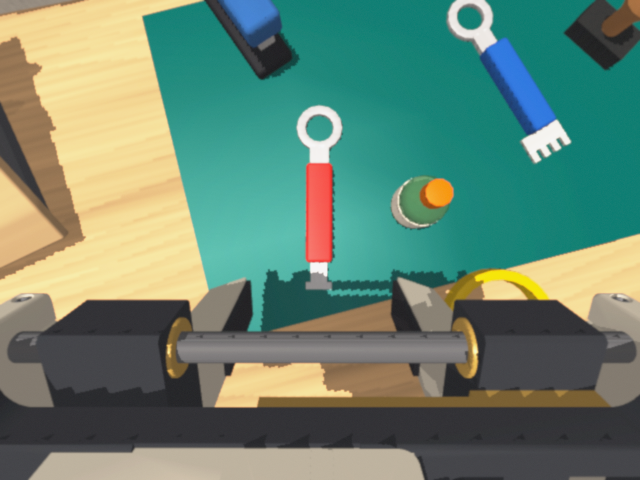

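The wrist view has the lever handle centre at (319,212) and the eye at (319,128), within 3–4 px of the prediction. The glue cap at (437,192) is clear to the right. I'll grasp, then lift.

Emit:
arm_command(deltas=[0,0,0,0.014,-0.003,-0.041,70,0,0,0,0.028,-0.006,-0.082,70,0,0,0,0.042,-0.0085,-0.122,70,0,0,0,0.042,-0.0085,-0.122,70,0,0,0,0.042,-0.0085,-0.122,70,0,0,0,0.042,-0.0085,-0.122,10,0,0,0,0.042,-0.0085,-0.122,10,0,0,0,0.042,-0.0085,-0.122,10,0,0,0,0.042,-0.0085,-0.122,10,0,0,0,0.042,-0.0085,-0.122,10,0,0,0,0.042,-0.0085,-0.122,10,0,0,0,0.042,-0.0085,-0.122,10], force=30)

```text
clock: 2.75
position: [0.465, -0.1838, 0.0411]
ee_rot: [3.041, -0.383, 0.498]
force: [0.2, -0.3, -0.6]
width: 0.203
gripper_force: 0.0
```

```bash
python3 - <<'E'
from h import *
from cell import sensors
s=sensors.observe();print(s["position"],s["width"]*91.8,s["gripper_force"],s["force"])
st=np.load("stand.npy"); P=s["position"];Rc=R.from_rotvec(s["ee_rot"])
y=-.252;u=np.array([np.cos(y),np.sin(y),0])
o=np.array([.4793,-.1855,0])-.002*u
# lever pose in tool
pl=Rc.inv().apply(o-P);Rl=Rc.inv()*R.from_euler('z',y)
np.savez("grip.npz",p=pl,r=Rl.as_matrix());print("lever in tool",pl)
def hang(yp,down,out):
    Rh=R.from_euler('z',st[2])*R.from_euler('y',-.55)
    eye=stw(st,LOW+(.165-down)*UP+out*OUT+[0,yp,0])  # hole centre at underside
    Rt=Rh*Rl.inv(); oh=eye-Rh.apply([.075,0,0]); return oh-Rt.apply(pl),Rt
c=go(P+[0,0,.16],Rc)
t=hang(-.08,.004,.10); print(t[0]); go(*t)
c=go(*t,cur=c); go(*hang(-.08,.004,.0),cur=c)
E
```

```text
[ 0.46502405 -0.18377596  0.0410677 ] 18.660639102000037 0.0 [ 0.18558629 -0.32245645 -0.5696612 ]
lever in tool [-0.00145678 -0.00170881  0.04284004]
turn [0.0, 0.0, 0.0] shift [0.0, 0.0, 0.16] rows 3.2
[0.48553471 0.07742946 0.17890718]
turn [-0.0073, -0.3531, 0.287] shift [0.0205, 0.2612, 0.1378] rows 5.9
turn [-0.0073, -0.3531, 0.287] shift [0.0205, 0.2612, -0.0222] rows 5.3
turn [0.0, 0.0, 0.0] shift [0.0511, 0.0109, -0.0853] rows 2.0
```

```bash
python3 - <<'E'
from h import *
from cell import sensors
s=sensors.observe();print(s["joints"].round(3)); Rc=R.from_rotvec(s["ee_rot"]);print(Rc.as_matrix().round(3), np.degrees(np.arccos(-Rc.as_matrix()[2,2])))
E
```

```text
[ 0.497  0.458 -0.274  2.331  1.21   0.118 -2.742]
[[ 0.918 -0.247  0.309]
 [-0.235 -0.969 -0.075]
 [ 0.318 -0.004 -0.948]] 18.567155012024738
```

Emit:
arm_command(deltas=[0,0,0,0,0,0.05,70,0,0,0,0,0,0.1,70,0,0,0,0,0,0.13,70,0.025,0.1,0,0,0,0.13,70,0.05,0.2,0,0,0,0.13,70,0.05,0.2,0,0,0,0.13,70,0.05,0.2,0,0,0,0.13,70])

```text
clock: 3.45
position: [0.4667, -0.184, 0.1708]
ee_rot: [-3.113, 0.393, -0.001]
force: [0.3, 0.1, -0.9]
width: 0.742
gripper_force: 0.0
```

```bash
cat > log.py <<'E'
import json,os
from cell import sensors
def log():
    s=sensors.observe();L=json.load(open("log.json")) if os.path.exists("log.json") else []
    L.append([s["joints"].tolist(),s["position"].tolist(),s["ee_rot"].tolist()]);json.dump(L,open("log.json","w"));return s
E
cat > kin.py <<'E'
import numpy as np, json, itertools
from scipy.optimize import least_squares
from scipy.spatial.transform import Rotation as R
def fk(x,sg,q):
    h,L1,L2,L3,e1,e2,w,y0,y1=x
    s1,s3,s5,s7=sg
    Rr=R.from_euler('z',y0+s1*q[0]);p=np.array([0,0,h])
    Rr=Rr*R.from_euler('y',q[1])*R.from_euler('z',s3*q[2]);p=p+Rr.apply([e1,0,L1])
    Rr=Rr*R.from_euler('y',q[3]);p=p+Rr.apply([e2,0,0])
    Rr=Rr*R.from_euler('z',s5*q[4]);p=p+Rr.apply([0,0,L2])
    Rr=Rr*R.from_euler('y',q[5]);p=p+Rr.apply([w,0,0])
    Rr=Rr*R.from_euler('z',y1+s7*q[6]);return p+Rr.apply([0,0,L3]),Rr
def fit(L):
    best=None
    for sg in itertools.product((1,-1),repeat=4):
      def f(x):
        o=[]
        for q,p,r in L:
            a,b=fk(x,sg,q);o+=list(a-p)+list(.3*(b*R.from_rotvec(r).inv()).as_rotvec())
        return o+list(1e-4*np.array(x[4:7]))
      for y1 in (0,np.pi/2,np.pi,-np.pi/2):
        r=least_squares(f,[.35,.4,.4,.25,0,0,0,0,y1])
        if best is None or r.cost<best[0]: best=(r.cost,r.x,sg)
    return best
E
python3 - <<'E'
from log import *; from kin import *
L=[[[ 1.23441609,0.43521108,0.0249573,1.57409558,-0.01157934,1.13400414,-0.07507678],[0.14462226,-0.60753982,0.24495276],[-3.11863234,-.366169393,.000527784]],
[[0.497,0.458,-0.274,2.331,1.21,0.118,-2.742],[.46502405,-.18377596,.0410677],R.from_matrix([[0.918,-0.247,0.309],[-0.235,-0.969,-0.075],[0.318,-0.004,-0.948]]).as_rotvec().tolist()]]
json.dump(L,open("log.json","w"))
s=log();print(s["joints"].round(3),s["position"].round(4))
b=fit(json.load(open("log.json")));print(b)
E
```

```text
[ 0.946  0.473 -0.903  1.91   0.442  0.972 -1.982] [ 0.4667 -0.184   0.1708]
(np.float64(3.506146333105287e-05), array([ 0.38233611,  0.60210922,  0.48249935,  0.45879946, -0.039875  ,
        0.03987441,  0.01263932, -0.08349418,  1.48837426]), (-1, -1, -1, -1))
```

Joint 6 hit its lower limit: this arm can't lean forward that close in. I'll lean the gripper the other way instead, towards the eye. That clears the glue and leaves the tool nearly vertical at the hang.

```bash
python3 - <<'E'
from h import *
y=-.252;u=np.array([np.cos(y),np.sin(y),0]);th=-.5
g=np.array([.4793,-.1855,.0245])+.023*u; Rt=rot(y,th)
a=np.sin(th)*u-np.array([0,0,np.cos(th)])
c=go(g-.13*a,Rt); go(g,Rt,c); print(g)
E
```

```text
turn [0.0766, 0.3088, 0.0] shift [0.0952, -0.0228, -0.0323] rows 3.3
turn [0.0, 0.0, 0.0] shift [-0.0604, 0.0155, -0.1141] rows 2.6
[ 0.50157356 -0.19123485  0.0245    ]
```

Emit:
arm_command(deltas=[0.077,0.309,0,0.095,-0.023,-0.032,60,0.077,0.309,0,0.095,-0.023,-0.032,60,0.077,0.309,0,0.095,-0.023,-0.032,60,0.077,0.309,0,0.095,-0.023,-0.032,60,0.077,0.309,0,0.095,-0.023,-0.032,60,0.077,0.309,0,0.095,-0.023,-0.032,60], force=40)

```text
clock: 4.05
position: [0.5598, -0.2061, 0.1379]
ee_rot: [-2.964, 0.371, 0.755]
force: [1.0, -0.5, 0.2]
width: 0.654
gripper_force: 0.0
```

```bash
python3 - <<'E'
from h import *; from log import log
s=log();print(s["joints"].round(3),s["position"].round(4))
y=-.252;u=np.array([np.cos(y),np.sin(y),0]);th=-.5
g=np.array([.4793,-.1855,.0245])+.023*u;go(g,rot(y,th))
E
```

```text
[ 0.63   0.903 -0.736  1.279  0.425  1.648 -1.929] [ 0.5598 -0.2061  0.1379]
turn [0.0006, 0.0008, -0.0019] shift [-0.0582, 0.0148, -0.1134] rows 2.6
```

Emit:
arm_command(deltas=[0,0,0,-0.02,0.005,-0.038,60,0,0,0,-0.04,0.01,-0.076,60,0,0,0,-0.058,0.015,-0.113,60,0,0,0,-0.058,0.015,-0.113,60,0,0,0,-0.058,0.015,-0.113,60,0,0,0,-0.058,0.015,-0.113,5,0,0,0,-0.058,0.015,-0.113,5,0,0,0,-0.058,0.015,-0.113,5,0,0,0,-0.058,0.015,-0.113,5,0,0,0,-0.058,0.015,-0.113,5], force=40)

```text
clock: 5.05
position: [0.5023, -0.1918, 0.0258]
ee_rot: [-2.963, 0.372, 0.757]
force: [0.3, -0.2, -0.4]
width: 0.269
gripper_force: 0.0
```

```bash
cat >> h.py <<'E'
def hang(st,pl,Rl,yp,down,out):
    "TCP pose putting the hole centre (underside) `down` below the peg axis, `out` off the face"
    Rh=R.from_euler('z',st[2])*R.from_euler('y',-.55)
    eye=stw(st,LOW+(.165-down)*UP+out*OUT+[0,yp,0])
    Rt=Rh*Rl.inv(); return eye-Rh.apply([.075,0,0])-Rt.apply(pl),Rt
def gripped(o,yaw):
    from cell import sensors
    s=sensors.observe();P=s["position"];Rc=R.from_rotvec(s["ee_rot"])
    pl=Rc.inv().apply(o-P);Rl=Rc.inv()*R.from_euler('z',yaw)
    pl[1]=0; np.savez("grip.npz",p=pl,r=Rl.as_matrix());print("origin in tool",pl,s["width"]*91.8,s["gripper_force"],s["force"]);return pl,Rl,P,Rc
E
python3 - <<'E'
from h import *
y=-.252;u=np.array([np.cos(y),np.sin(y),0])
pl,Rl,P,Rc=gripped(np.array([.4793,-.1855,0])-.002*u,y); print(P)
st=np.load("stand.npy")
c=go(P+[0,0,.19],Rc)
t=hang(st,pl,Rl,-.08,.004,.08); print(t[0],t[1].as_rotvec())
m=go(t[0]+[-.03,0,.02],t[1],cur=c); go(*hang(st,pl,Rl,-.08,.004,.0),cur=m)
E
```

```text
origin in tool [-0.01028611  0.          0.03501487] 24.717760948795753 0.0 [ 0.33705673 -0.22693197 -0.43455012]
[ 0.50228661 -0.19175372  0.02579196]
turn [0.0, 0.0, 0.0] shift [0.0, 0.0, 0.19] rows 3.8
[0.53490376 0.08998739 0.16872488] [-3.11924149 -0.33211744 -0.07793209]
turn [-0.0073, -0.3531, 0.287] shift [0.0026, 0.2817, -0.0271] rows 5.7
turn [0.0, 0.0, 0.0] shift [0.0709, 0.0087, -0.0882] rows 2.3
```

Emit:
arm_command(deltas=[0,0,0,0,0,0,5,0,0,0,0,0,0,5,0,0,0,0,0,0,5,0,0,0,0,0,0.01,5,0,0,0,0,0,0.03,5,0,0,0,0,0,0.06,5,0,0,0,0,0,0.1,5,0,0,0,0,0,0.15,5,0,0,0,0,0,0.19,5,0,0,0,0,0,0.19,5], force=40)

```text
clock: 6.05
position: [0.5043, -0.191, 0.2227]
ee_rot: [-2.967, 0.372, 0.743]
force: [-0.0, 0.7, -1.0]
width: 0.233
gripper_force: 40.0
```

Emit:
arm_command(deltas=[-0.007,-0.353,0.287,0.002,0.28,-0.02,5,-0.007,-0.353,0.287,0.002,0.28,-0.02,5,-0.007,-0.353,0.287,0.002,0.28,-0.02,5,-0.007,-0.353,0.287,0.002,0.28,-0.02,5,-0.007,-0.353,0.287,0.002,0.28,-0.02,5,-0.007,-0.353,0.287,0.002,0.28,-0.02,5,-0.007,-0.353,0.287,0.002,0.28,-0.02,5,-0.007,-0.353,0.287,0.002,0.28,-0.02,5,-0.007,-0.353,0.287,0.002,0.28,-0.02,5])

```text
clock: 6.95
position: [0.5041, 0.0868, 0.1956]
ee_rot: [-3.12, -0.33, -0.076]
force: [-0.4, -0.6, -1.4]
width: 0.233
gripper_force: 40.0
```

```bash
python3 - <<'E'
from h import *; from log import log
from cell import optics
st=np.load("stand.npy");G=np.load("grip.npz");pl=G["p"];Rl=R.from_matrix(G["r"])
s=log();print(s["joints"].round(3),s["position"].round(4),s["gripper_force"],s["width"]*91.8)
c=optics.calibration("wrist"); cv2.imwrite("pics/w2.png",optics.get_image("wrist"))
P=s["position"];Rc=R.from_rotvec(s["ee_rot"]);eye=P+Rc.apply(pl+Rl.apply([.075,0,.003]))
pt=[stw(st,LOW+.165*UP+k*OUT+[0,y,0]) for y in(-.08,0) for k in(0,.028)]
print("eye",eye,proj(c,[eye]).round(),"pegs root/tip",proj(c,pt).round().tolist())
go(*hang(st,pl,Rl,-.08,.004,.04));go(*hang(st,pl,Rl,-.08,.004,0))
E
```

```text
[ 0.486  0.471 -1.026  1.893  0.497  1.001 -2.113] [0.5041 0.0868 0.1956] 39.98614311218262 21.368819181579806
eye [0.55683766 0.09795658 0.20184562] [[320. 200.]] pegs root/tip [[326.0, 47.0], [326.0, 65.0], [192.0, 47.0], [179.0, 65.0]]
turn [0.0003, -0.0008, 0.0015] shift [0.0511, 0.0077, -0.0609] rows 1.6
turn [0.0003, -0.0008, 0.0015] shift [0.0716, 0.0121, -0.095] rows 2.4
```

View pics/w2.png

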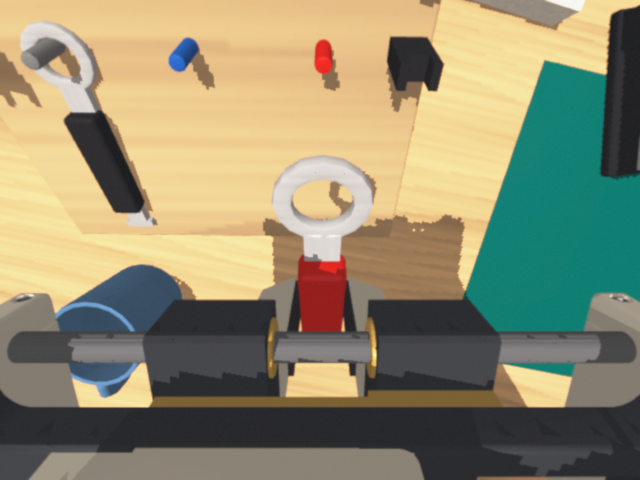

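The lever is gripped straight, with its eye hole at (323,199). The red peg tip is at (323,67), about 3 px left of prediction, and the blue tip is at (178,62) as predicted. I'll shift about 3 mm towards +y and lower.

Emit:
arm_command(deltas=[0,0,0,0.025,0.006,-0.03,5,0,0,0,0.051,0.011,-0.061,5,0,0,0,0.051,0.011,-0.061,5,0,0,0,0.055,0.012,-0.067,5,0,0,0,0.059,0.013,-0.074,5,0,0,0,0.063,0.014,-0.081,5,0,0,0,0.067,0.0145,-0.088,5,0,0,0,0.0695,0.015,-0.092,5,0,0,0,0.0695,0.015,-0.092,5])

```text
clock: 7.9
position: [0.5735, 0.1031, 0.1032]
ee_rot: [-3.119, -0.332, -0.076]
force: [-0.3, -0.3, -0.7]
width: 0.232
gripper_force: 40.0
```

```bash
python3 - <<'E'
from h import *; from log import log
from cell import optics
st=np.load("stand.npy");G=np.load("grip.npz");pl=G["p"];Rl=R.from_matrix(G["r"])
s=log();print(s["position"].round(4),s["force"])
i=optics.get_image("wrist"); cv2.imwrite("pics/w3.png",i)
go(*hang(st,pl,Rl,-.08,.004,0))
E
```

```text
[0.5735 0.1031 0.1032] [-0.3292455  -0.28815948 -0.6742588 ]
turn [-0.0002, -0.0007, -0.0001] shift [0.0024, -0.0045, -0.003] rows 0.1
```

View pics/w3.png

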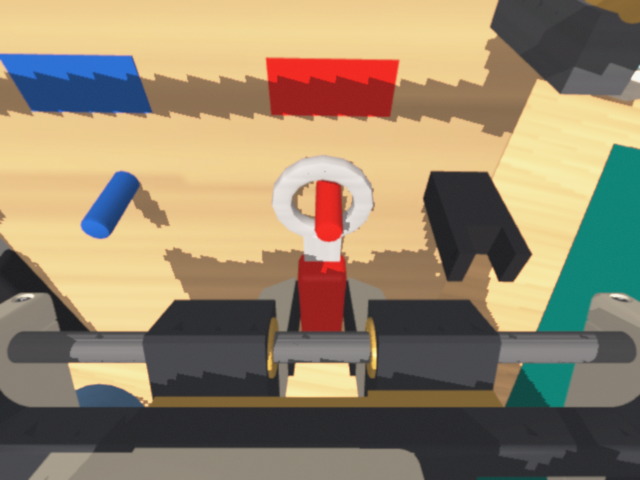

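The red peg now passes through the lever's eye: peg at (328,190), hole centre at (323,199). I'll press the last millimetres onto the board.

Emit:
arm_command(deltas=[0,0,0,0.001,-0.0015,-0.002,5,0,0,0,0.002,-0.0015,-0.0035,5,0,0,0,0.003,-0.0015,-0.005,5,0,0,0,0.003,-0.0015,-0.005,5])

```text
clock: 8.35
position: [0.5756, 0.1015, 0.1003]
ee_rot: [-3.121, -0.332, -0.076]
force: [-11.8, -5.0, 23.5]
width: 0.231
gripper_force: 40.0
```

Emit:
arm_command(deltas=[0,0,0,-0.002,-0.0004,0,5,0,0,0,-0.002,-0.0004,0,45,0,0,0,-0.002,-0.0004,0,45,0,0,0,-0.002,-0.0004,0,45,0,0,0,-0.002,-0.0004,0,45,0,0,0,-0.003,0,0.015,45,0,0,0,-0.005,0,0.04,45,0,0,0,-0.02,0,0.08,45,0,0,0,-0.04,0,0.12,45,0,0,0,-0.06,0,0.15,45,0,0,0,-0.06,0,0.15,45])

```text
clock: 9.45
position: [0.516, 0.1039, 0.2536]
ee_rot: [-3.118, -0.336, -0.086]
force: [0.1, -0.2, 0.9]
width: 0.49
gripper_force: 0.0
```

```bash
python3 - <<'E'
from h import *; from log import log
from cell import optics
st=np.load("stand.npy")
s=log();print(s["joints"].round(3),s["position"].round(4))
c=optics.calibration("wrist");w=optics.get_image("wrist");t=optics.get_image("top")
cv2.imwrite("pics/w4.png",w);cv2.imwrite("pics/t4.png",t);cv2.imwrite("pics/c4.png",np.hstack([cv2.resize(w,(400,300)),cv2.resize(t[120:270,85:285],(400,300))]))
pt=[stw(st,LOW+.165*UP+k*OUT+[0,y,0]) for y in(-.08,0) for k in(0,.028)]
print(proj(c,pt).round().tolist())
y=.2528;u=np.array([np.cos(y),np.sin(y),0]);th=-.5
g=np.array([.5422,-.3778,.0245])+.023*u; Rt=rot(y,th)
a=np.sin(th)*u-np.array([0,0,np.cos(th)])
m=go(g-.15*a,Rt); go(g,Rt,m); print(g)
E
```

```text
[ 0.484  0.431 -1.062  1.787  0.439  1.119 -2.073] [0.516  0.1039 0.2536]
[[344.0, 91.0], [345.0, 107.0], [240.0, 90.0], [234.0, 107.0]]
turn [-0.0795, 0.3418, 0.0249] shift [0.1173, -0.4557, -0.0937] rows 9.6
turn [0.0, 0.0, 0.0] shift [-0.0696, -0.018, -0.1316] rows 3.0
[ 0.56446897 -0.37204733  0.0245    ]
```

View pics/c4.png

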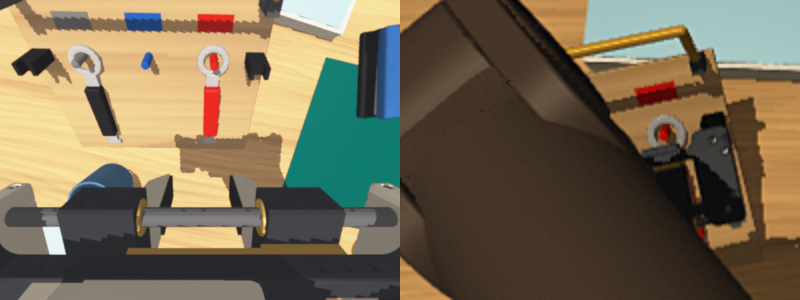

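The lever hangs on the red peg with its handle straight down the slope, and the spare is untouched. Next is the gauge.

Emit:
arm_command(deltas=[0,0,0,0,-0.05,0,60,0,0,0,0,-0.1,0,60,0,0,0,0,-0.15,0,60,0,0,0,0,-0.2,0,60,-0.079,0.342,0.025,0.117,-0.456,-0.094,60,-0.079,0.342,0.025,0.117,-0.456,-0.094,60,-0.079,0.342,0.025,0.117,-0.456,-0.094,60,-0.079,0.342,0.025,0.117,-0.456,-0.094,60,-0.079,0.342,0.025,0.117,-0.456,-0.094,60,-0.079,0.342,0.025,0.117,-0.456,-0.094,60,-0.079,0.342,0.025,0.117,-0.456,-0.094,60,-0.079,0.342,0.025,0.117,-0.456,-0.094,60,-0.079,0.342,0.025,0.117,-0.456,-0.094,60])

```text
clock: 10.85
position: [0.6335, -0.353, 0.1538]
ee_rot: [2.962, 0.379, -0.762]
force: [-0.1, 0.9, 1.3]
width: 0.652
gripper_force: 0.0
```

```bash
python3 - <<'E'
from h import *; from log import log
from cell import optics
s=log();print(s["joints"].round(3),s["position"].round(4))
c=optics.calibration("wrist");w=optics.get_image("wrist")
hsv=cv2.cvtColor(w,cv2.COLOR_BGR2HSV);m=cv2.inRange(hsv,(105,120,50),(125,255,255));m[300:]=0
n,_,S,C=cv2.connectedComponentsWithStats(m)
y=.2528;u=np.array([np.cos(y),np.sin(y),0]);o=np.array([.5422,-.3778,.016])
print([(S[k,4],C[k].round(1)) for k in range(1,n) if S[k,4]>300], proj(c,[o,o+.042*u]).round(1).tolist())
cv2.imwrite("pics/w5.png",w)
th=-.5;g=np.array([.5422,-.3778,.0245])+.023*u;go(g,rot(y,th))
E
```

```text
[ 0.575  1.031 -0.711  0.92   0.74   1.85  -1.295] [ 0.6335 -0.353   0.1538]
[(np.int32(3849), array([ 21.4, 112.3])), (np.int32(1577), array([322.9, 231. ]))] [[322.5, 239.2], [322.6, 204.4]]
turn [-0.0013, -0.0019, -0.0008] shift [-0.0692, -0.0191, -0.1301] rows 3.0
```

Emit:
arm_command(deltas=[0,0,0,-0.023,-0.006,-0.043,60,0,0,0,-0.046,-0.012,-0.087,60,0,0,0,-0.069,-0.019,-0.13,60,0,0,0,-0.069,-0.019,-0.13,60,0,0,0,-0.069,-0.019,-0.13,60,0,0,0,-0.069,-0.019,-0.13,5,0,0,0,-0.069,-0.019,-0.13,5,0,0,0,-0.069,-0.019,-0.13,5,0,0,0,-0.069,-0.019,-0.13,5,0,0,0,-0.069,-0.019,-0.13,5,0,0,0,-0.069,-0.019,-0.13,5,0,0,0,-0.069,-0.019,-0.13,5,0,0,0,-0.069,-0.019,-0.13,5,0,0,0,-0.069,-0.019,-0.13,5], force=40)

```text
clock: 12.3
position: [0.5646, -0.3731, 0.0247]
ee_rot: [2.962, 0.376, -0.76]
force: [-0.1, 1.2, 2.4]
width: 0.231
gripper_force: 40.0
```

```bash
python3 - <<'E'
from h import *
y=.2528;u=np.array([np.cos(y),np.sin(y),0])
pl,Rl,P,Rc=gripped(np.array([.5422,-.3778,0])-.001*u,y); print(P)
st=np.load("stand.npy")
c=go(P+[-.06,.1,.19],Rc)
t=hang(st,pl,Rl,0,.004,.08); print(t[0])
go(t[0]+[-.04,0,.03],t[1],cur=c)
E
```

```text
origin in tool [-0.00901272  0.          0.0331176 ] 21.233779485990304 39.96116101741791 [-0.10980951  1.15801563  2.40669369]
[ 0.56458222 -0.3731414   0.02469241]
turn [0.0, 0.0, 0.0] shift [-0.06, 0.1, 0.19] rows 4.5
[0.51710973 0.16785806 0.16675321]
turn [0.0804, -0.3408, -0.0261] shift [-0.0275, 0.441, -0.0179] rows 8.8
```

Emit:
arm_command(deltas=[0,0,0,0,0,0.02,5,0,0,0,0,0,0.06,5,0,0,0,0,0,0.1,5,0,0,0,-0.02,0.03,0.14,5,0,0,0,-0.04,0.06,0.18,5,0,0,0,-0.06,0.1,0.19,5,0,0,0,-0.06,0.1,0.19,5])

```text
clock: 13.0
position: [0.5042, -0.2675, 0.2195]
ee_rot: [2.961, 0.387, -0.753]
force: [0.4, 0.3, -1.4]
width: 0.234
gripper_force: 39.9
```

Emit:
arm_command(deltas=[0.08,-0.341,-0.026,-0.027,0.44,-0.012,5,0.08,-0.341,-0.026,-0.027,0.44,-0.012,5,0.08,-0.341,-0.026,-0.027,0.44,-0.012,5,0.08,-0.341,-0.026,-0.027,0.44,-0.012,5,0.08,-0.341,-0.026,-0.027,0.44,-0.012,5,0.08,-0.341,-0.026,-0.027,0.44,-0.012,5,0.08,-0.341,-0.026,-0.027,0.44,-0.012,5,0.08,-0.341,-0.026,-0.027,0.44,-0.012,5,0.08,-0.341,-0.026,-0.027,0.44,-0.012,5,0.08,-0.341,-0.026,-0.027,0.44,-0.012,5,0.08,-0.341,-0.026,-0.027,0.44,-0.012,5,0.08,-0.341,-0.026,-0.027,0.44,-0.012,5])

```text
clock: 14.2
position: [0.4777, 0.1654, 0.2028]
ee_rot: [-3.119, -0.329, -0.075]
force: [0.0, 0.4, -1.7]
width: 0.234
gripper_force: 39.9
```

```bash
python3 - <<'E'
from h import *; from log import log
from cell import optics
st=np.load("stand.npy");G=np.load("grip.npz");pl=G["p"];Rl=R.from_matrix(G["r"])
s=log();print(s["joints"].round(3),s["position"].round(4),s["gripper_force"])
c=optics.calibration("wrist");w=optics.get_image("wrist");cv2.imwrite("pics/w6.png",w)
P=s["position"];Rc=R.from_rotvec(s["ee_rot"]);eye=P+Rc.apply(pl+Rl.apply([.075,0,.003]))
pt=[stw(st,LOW+.165*UP+k*OUT+[0,y,0]) for y in(0,) for k in(0,.028)]
print(proj(c,[eye]).round(),"root/tip",proj(c,pt).round().tolist())
hsv=cv2.cvtColor(w,cv2.COLOR_BGR2HSV)
m=cv2.inRange(hsv,(105,120,50),(125,255,255));n,_,S,C=cv2.connectedComponentsWithStats(m)
print("blue",[(S[k].tolist(),C[k].round(1)) for k in range(1,n) if S[k,4]>60])
for o in(.04,0): go(*hang(st,pl,Rl,0,.004,o))
E
```

```text
[ 0.333  0.454 -1.037  1.896  0.486  1.012 -2.272] [0.4777 0.1654 0.2028] 39.93779897689819
[[320. 198.]] root/tip [[330.0, 33.0], [330.0, 49.0]]
blue [([320, 24, 16, 32, 417], array([327.1,  40. ])), ([297, 256, 49, 75, 3158], array([321.4, 294.3]))]
turn [0.0014, 0.0002, 0.0015] shift [0.0597, 0.0073, -0.0701] rows 1.8
turn [0.0014, 0.0002, 0.0015] shift [0.0801, 0.0116, -0.1042] rows 2.6
```

Emit:
arm_command(deltas=[0,0,0,0.03,0.005,-0.035,5,0,0,0,0.06,0.0095,-0.07,5,0,0,0,0.06,0.0095,-0.07,5,0,0,0,0.064,0.0105,-0.077,5,0,0,0,0.068,0.0115,-0.084,5,0,0,0,0.072,0.0125,-0.091,5,0,0,0,0.076,0.0135,-0.098,5,0,0,0,0.078,0.014,-0.101,5,0,0,0,0.078,0.014,-0.101,5])

```text
clock: 15.15
position: [0.5555, 0.1806, 0.1014]
ee_rot: [-3.117, -0.33, -0.074]
force: [0.3, -0.3, -1.1]
width: 0.23
gripper_force: 39.9
```

```bash
python3 - <<'E'
from h import *; from log import log
from cell import optics
st=np.load("stand.npy");G=np.load("grip.npz");pl=G["p"];Rl=R.from_matrix(G["r"])
s=log();print(s["position"].round(4),s["force"])
i=optics.get_image("wrist"); cv2.imwrite("pics/w7.png",cv2.resize(i[100:300,220:420],None,fx=2,fy=2))
go(*hang(st,pl,Rl,0,.004,0))
E
```

```text
[0.5555 0.1806 0.1014] [ 0.28476002 -0.25858865 -1.09986203]
turn [0.0006, 0.0001, 0.0] shift [0.0026, -0.0042, -0.0031] rows 0.1
```

View pics/w7.png

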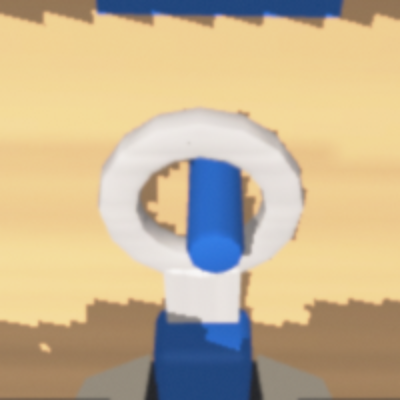

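The blue peg passes through the gauge eye, slightly right of the hole's centre (215 against 201). I'll press down and correct −2 mm in y.

Emit:
arm_command(deltas=[0,0,0,0.0015,-0.001,-0.002,5,0,0,0,0.0025,-0.002,-0.0035,5,0,0,0,0.0035,-0.002,-0.005,5,0,0,0,0.0035,-0.002,-0.005,5])

```text
clock: 15.6
position: [0.5583, 0.1786, 0.098]
ee_rot: [-3.118, -0.331, -0.074]
force: [-8.9, -5.3, 17.6]
width: 0.231
gripper_force: 40.0
```

Emit:
arm_command(deltas=[0,0,0,-0.002,-0.0004,0,5,0,0,0,-0.002,-0.0004,0,45,0,0,0,-0.002,-0.0004,0,45,0,0,0,-0.002,-0.0004,0,45,0,0,0,-0.002,-0.0004,0,45,0,0,0,-0.003,0,0.015,45,0,0,0,-0.005,0,0.04,45,0,0,0,-0.02,0,0.08,45,0,0,0,-0.04,0,0.12,45,0,0,0,-0.06,0,0.16,45,0,0,0,-0.06,0,0.2,0,0,0,0,-0.06,0,0.24,0,0,0,0,-0.06,0,0.24,0])

```text
clock: 16.9
position: [0.5001, 0.181, 0.3429]
ee_rot: [-3.114, -0.331, -0.088]
force: [-0.4, 0.2, -0.7]
width: 0.281
gripper_force: 0.0
```

```bash
python3 - <<'E'
from h import *; from log import log
from cell import optics
st=np.load("stand.npy")
s=log();print(s["joints"].round(3),s["position"].round(4))
c=optics.calibration("wrist");w=optics.get_image("wrist");cv2.imwrite("pics/w8.png",w)
hsv=cv2.cvtColor(w,cv2.COLOR_BGR2HSV)
for nm,ms,y in(("blue",[((105,120,50),(125,255,255))],0),("red",[((0,150,80),(5,255,255)),((174,150,80),(180,255,255))],-.08)):
    m=sum(cv2.inRange(hsv,*q) for q in ms)
    k=cv2.connectedComponentsWithStats(m);print(nm,[(k[2][j].tolist(),k[3][j].round(1)) for j in range(1,k[0]) if k[2][j,4]>60])
    e=lambda a,o:stw(st,LOW+(.165-.007-a)*UP+o*OUT+[0,y,0])
    print(" handle mid, ends",proj(c,[e(.075,.016),e(.033,.016),e(.117,.016)]).round(1).tolist(),"peg mid",proj(c,[stw(st,LOW+.165*UP+.014*OUT+[0,y,0])]).round())
hb=lambda q:np.array([.082,0,.174])-UP*.07*np.cos(q)+OUT*.07*np.sin(q)
print("bar ends px",proj(c,[stw(st,hb(2.17)+[0,b,0]) for b in(-.13,0,.13)]).round())
Rt=rot(st[2],0); cur=None
T=lambda x,z,y=-.04:stw(st,np.array([x,y,z+.019]))
for nm,(x,z) in dict(over=(.115,.30),behind=(.115,.235),touch=(.100,.234)).items(): print(nm);cur=go(T(x,z),Rt,cur)
b0=cur
for q in(1.9,1.57,1.3,1.1): print(q);go(T(hb(q)[0]+.0145,hb(q)[2]-.01),Rt,b0)
E
```

```text
[ 0.367  0.368 -1.102  1.63   0.365  1.302 -2.148] [0.5001 0.181  0.3429]
blue [([318, 56, 41, 19, 737], array([337.6,  65.3])), ([611, 64, 29, 118, 3069], array([626.2, 123.9])), ([332, 103, 10, 18, 143], array([336.5, 111.4])), ([327, 143, 18, 62, 1061], array([335.1, 172.7])), ([82, 363, 53, 45, 368], array([109.3, 384.1]))]
 handle mid, ends [[335.7, 179.9], [336.8, 148.0], [334.7, 207.4]] peg mid [[338. 112.]]
red [([400, 57, 46, 20, 794], array([422.3,  66.8])), ([411, 102, 13, 21, 192], array([416.6, 112. ])), ([389, 141, 30, 64, 1216], array([402.8, 171.8])), ([0, 249, 11, 24, 184], array([  3.8, 260.6]))]
 handle mid, ends [[404.9, 180.0], [411.6, 148.1], [399.1, 207.5]] peg mid [[419. 112.]]
bar ends px [[562.   1.]
 [348.   1.]
 [135.   1.]]
over
turn [-0.0082, 0.033, -0.0006] shift [0.1981, -0.0144, -0.0211] rows 4.0
behind
turn [0.0, 0.0, 0.0] shift [0.0, 0.0, -0.065] rows 1.3
touch
turn [0.0, 0.0, 0.0] shift [-0.0147, -0.0031, -0.001] rows 0.3
1.9
turn [0.0, 0.0, 0.0] shift [-0.0184, -0.0039, -0.0017] rows 0.4
1.57
turn [0.0, 0.0, 0.0] shift [-0.0393, -0.0084, -0.0103] rows 0.8
1.3
turn [0.0, 0.0, 0.0] shift [-0.0535, -0.0114, -0.0223] rows 1.2
1.1
turn [0.0, 0.0, 0.0] shift [-0.0618, -0.0132, -0.0334] rows 1.4
```

Emit:
arm_command(deltas=[-0.008,0.033,0,0.05,-0.004,0,0,-0.008,0.033,0,0.1,-0.008,0,0,-0.008,0.033,0,0.15,-0.011,0,0,-0.008,0.033,0,0.2,-0.014,0,0,-0.008,0.033,0,0.2,-0.014,-0.02,0,-0.008,0.033,0,0.2,-0.014,-0.055,0,-0.008,0.033,0,0.2,-0.014,-0.087,0,-0.008,0.033,0,0.2,-0.014,-0.087,0])

```text
clock: 17.75
position: [0.6969, 0.1631, 0.2438]
ee_rot: [3.12, 0.332, -0.022]
force: [-0.2, 0.5, -0.3]
width: 0.002
gripper_force: 0.0
```

```bash
python3 - <<'E'
from h import *; from log import log
s=log();print(s["joints"].round(3),s["width"]*91.8,s["force"])
st=np.load("stand.npy");hb=lambda q:np.array([.082,0,.174])-UP*.07*np.cos(q)+OUT*.07*np.sin(q)
Rt=rot(st[2],0);T=lambda x,z,y=-.04:stw(st,np.array([x,y,z+.019]))
d=R.from_euler('z',-st[2]).apply(s["position"]-[st[0],st[1],.019]);print("tip own",d)
for q in(2.1,1.8,1.57,1.3,1.1,1.0): go(T(hb(q)[0]+.0145,hb(q)[2]-.01),Rt)
E
```

```text
[ 0.164  0.763 -0.925  1.249  0.589  1.418 -2.069] 0.21134661538219413 [-0.17671609  0.49059223 -0.34363841]
tip own [ 0.11375169 -0.04226881  0.2247528 ]
turn [0.0031, -0.0087, -0.0009] shift [-0.0188, -0.0017, 0.0093] rows 0.4
turn [0.0031, -0.0087, -0.0009] shift [-0.0389, -0.006, 0.0057] rows 0.8
turn [0.0031, -0.0087, -0.0009] shift [-0.0532, -0.0091, -0.0011] rows 1.1
turn [0.0031, -0.0087, -0.0009] shift [-0.0675, -0.0121, -0.013] rows 1.4
turn [0.0031, -0.0087, -0.0009] shift [-0.0757, -0.0139, -0.0241] rows 1.6
turn [0.0031, -0.0087, -0.0009] shift [-0.079, -0.0146, -0.0303] rows 1.7
```

Emit:
arm_command(deltas=[0,0,0,-0.009,-0.001,0.009,0,0,0,0,-0.019,-0.002,0.009,0,0,0,0,-0.029,-0.004,0.008,0,0,0,0,-0.039,-0.006,0.006,0,0,0,0,-0.046,-0.0075,0.003,0,0,0,0,-0.053,-0.009,-0.001,0,0,0,0,-0.06,-0.0105,-0.006,0,0,0,0,-0.0675,-0.012,-0.013,0,0,0,0,-0.072,-0.013,-0.019,0,0,0,0,-0.0757,-0.014,-0.024,0,0,0,0,-0.0757,-0.014,-0.024,0])

```text
clock: 18.85
position: [0.6227, 0.1503, 0.2248]
ee_rot: [3.123, 0.331, -0.01]
force: [0.4, 0.1, 0.9]
width: 0.004
gripper_force: 0.0
```

```bash
python3 - <<'E'
from h import *; from log import log
from cell import optics
s=log();print(s["joints"].round(3),s["force"])
st=np.load("stand.npy");hb=lambda q:np.array([.082,0,.174])-UP*.07*np.cos(q)+OUT*.07*np.sin(q)
d=R.from_euler('z',-st[2]).apply(s["position"]-[st[0],st[1],.019]);print("tip own",d)
for nm in("scene","top"):
    i=optics.get_image(nm);cv2.imwrite(f"pics/{nm}9.png",i);c=optics.calibration(nm)
    hsv=cv2.cvtColor(i,cv2.COLOR_BGR2HSV);m=cv2.inRange(hsv,(12,150,90),(26,255,255))
    best=[]
    for q in np.arange(0,2.3,.1):
        P=np.array([hb(q)+[0,y,0] for y in np.linspace(-.125,.125,60)])
        px=proj(c,stw(st,P)).round().astype(int);best.append(int((m[px[:,1].clip(0,479),px[:,0].clip(0,639)]>0).sum()))
    print(nm,best)
Rt=rot(st[2],0);T=lambda x,z,y=-.04:stw(st,np.array([x,y,z+.019]))
cur=None
for x,z in((.045,.235),(.017,.235),(.017,.205),(.017,.1405)): cur=go(T(x,z),Rt,cur)
E
```

```text
[ 0.258  0.668 -0.968  1.497  0.56   1.28  -2.134] [0.36657579 0.12355642 0.89158127]
tip own [ 0.03851348 -0.03927617  0.20578241]
scene [2, 3, 1, 3, 3, 2, 17, 21, 22, 21, 21, 20, 14, 0, 0, 0, 0, 0, 3, 5, 4, 5, 5]
top [1, 1, 1, 1, 0, 0, 0, 1, 0, 0, 1, 19, 16, 3, 3, 3, 3, 3, 2, 0, 2, 2, 1]
turn [0.001, -0.0035, -0.0002] shift [0.0058, 0.0004, 0.0285] rows 0.6
turn [0.0, 0.0, 0.0] shift [-0.0274, -0.0059, 0.0] rows 0.6
turn [0.0, 0.0, 0.0] shift [0.0, 0.0, -0.03] rows 0.6
turn [0.0, 0.0, 0.0] shift [0.0, 0.0, -0.0645] rows 1.3
```

Emit:
arm_command(deltas=[0,0,0,0.006,0,0.015,0,0,0,0,0.006,0,0.03,0,0,0,0,-0.01,-0.003,0.03,0,0,0,0,-0.0215,-0.0055,0.03,0,0,0,0,-0.0215,-0.0055,0.03,0,0,0,0,-0.0215,-0.0055,0.015,0,0,0,0,-0.0215,-0.0055,0,0,0,0,0,-0.0215,-0.0055,-0.01,0,0,0,0,-0.0215,-0.0055,-0.02,0,0,0,0,-0.0215,-0.0055,-0.03,0,0,0,0,-0.0215,-0.0055,-0.04,0,0,0,0,-0.0215,-0.0055,-0.05,0,0,0,0,-0.0215,-0.0055,-0.058,0,0,0,0,-0.0215,-0.0055,-0.062,0,0,0,0,-0.0215,-0.0055,-0.062,0])

```text
clock: 20.45
position: [0.6015, 0.1451, 0.163]
ee_rot: [3.123, 0.331, -0.01]
force: [-1.3, 0.6, 0.4]
width: 0.007
gripper_force: 0.0
```

```bash
python3 - <<'E'
from h import *; from log import log
s=log();print(s["force"],s["joints"].round(3))
st=np.load("stand.npy")
print("tip own",R.from_euler('z',-st[2]).apply(s["position"]-[st[0],st[1],.019]))
E
```

```text
[-1.29871958  0.64159308  0.36819252] [ 0.268  0.693 -0.947  1.627  0.603  1.147 -2.19 ]
tip own [ 0.01673141 -0.03999907  0.14400098]
```

Now I'll press down gently until contact with the stop shows.

Emit:
arm_command(deltas=[0,0,0,0.001,0,-0.002,0,0,0,0,0.001,0,-0.003,0,0,0,0,0.001,0,-0.004,0,0,0,0,0.001,0,-0.004,0])

```text
clock: 20.85
position: [0.6032, 0.1455, 0.1609]
ee_rot: [3.123, 0.331, -0.006]
force: [-2.0, -1.2, 9.2]
width: 0.003
gripper_force: 4.2
```

The stop shows at tip height 0.142 m, as expected for q = 0. I'll retreat and check.

Emit:
arm_command(deltas=[0,0,0,0,0,0.01,0,0,0,0,0,0,0.05,0,0,0,0,0,0,0.1,0,0,0,0,0,0,0.15,0,0,0,0,-0.05,-0.05,0.17,0,0,0,0,-0.08,-0.1,0.18,0,0,0,0,-0.1,-0.15,0.18,0,0,0,0,-0.1,-0.2,0.18,0,0,0,0,-0.1,-0.25,0.18,0,0,0,0,-0.1,-0.3,0.18,0,0,0,0,-0.1,-0.35,0.18,0,0,0,0,-0.1,-0.4,0.18,0,0,0,0,-0.1,-0.4,0.18,0])

```text
clock: 22.15
position: [0.5018, -0.2593, 0.3398]
ee_rot: [3.123, 0.324, -0.009]
force: [0.6, -0.5, -0.8]
width: 0.004
gripper_force: 0.0
```

```bash
python3 - <<'E'
from cell import optics
import cv2,numpy as np
t=optics.get_image("top");s=optics.get_image("scene")
cv2.imwrite("pics/f.png",np.vstack([np.hstack([cv2.resize(t[125:285,85:285],(400,320),interpolation=2),cv2.resize(s[110:270,340:540],(400,320),interpolation=2)]),np.hstack([cv2.resize(t,(373,280)),cv2.resize(s,(427,280))])[:,:800]]))
E
```

```text
(no output)
```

View pics/f.png

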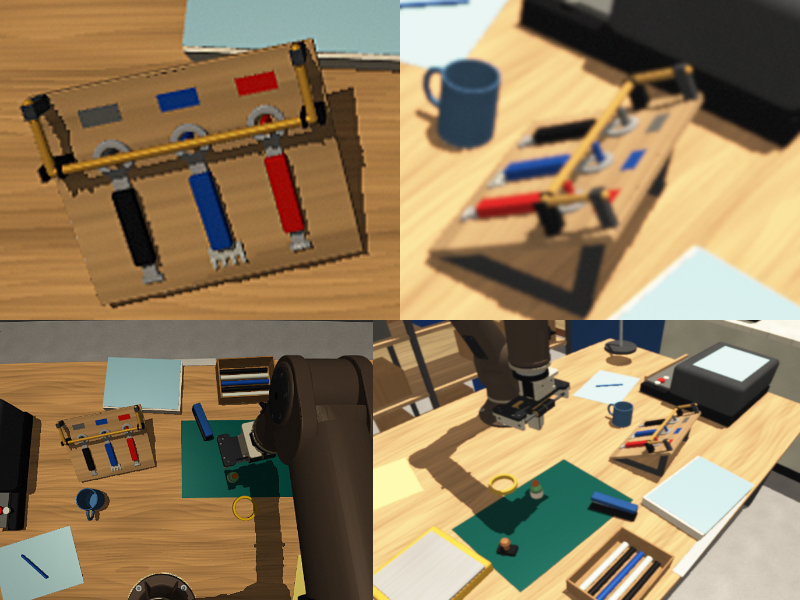

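The final picture shows all three tools hanging straight, each at its own colour patch. The bar lies in both catches at crop (45,172) and (313,117), and the bystanders are unmoved.

```bash
python3 -c "
from cell import arm; print(arm.sign_off())"
```

```text
the job is handed in; nothing more can be done
None
```

The red lever hangs on the red peg and the blue gauge on the blue peg; the keeper was then closed into its catches, the spare and bystanders were left in place, and the job was handed in at about 22 s of the 72 s limit.

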